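# Turn round a row of sample bottles between racks

### The arm

A 6-joint arm with a two-finger parallel gripper is mounted at the origin on the work surface. World frame = base frame: x ahead of the robot, y to its left, z up, the work surface at z = 0. Lengths are in m, angles in rad, forces in N, time in s.
With the tool pointing down it reaches from about 0.225 to 0.875 m from the base axis. Payload 3.4 kg.
Tool frame: the origin (TCP) lies at the very end of the fingers, on their centre line; the grasp point (between the pads) lies 19 mm behind it (grasp_offset is the distance from the TCP to the grasp point, in m); y points along the fingers, z is the direction in which the jaws open and shut, and the axes are right-handed (so a half turn about y gives the same grasp; the last joint's range is limited). The gripper opens to 85 mm and grips with 20 to 120 N. Pads are 22 mm wide; open, the fingers measure 114 mm over their backs; the gripper's body (76 mm by 85 mm) begins 54 mm behind the grasp point. The pads swing forward as they close: fully open they stand 13 mm farther back than shut.
Start: joints at [-1.236, 0.276, 1.505, -0, 1.361, -0.121], TCP at [0.253, -0.516, 0.231] pointing down, gripper open.
Joint ranges: [-2.89, 2.89], [-0.75, 2.08], [0.22, 2.7], [-1.18, 4.32], [0.11, 2.71], [-2.7, 2.7]. Speed limits (rad/s): [2.57, 2.57, 3.14, 3.14, 3.14, 3.14].

### API

Orientations are given as a unit quaternion [w, x, y, z].
In Python, from rig import get_state, get_image, sign_off, grasp_offset gives the robot as it stands.
- The arm moves only by the shell command python3 -m jog 'ROWS' [FORCE]. ROWS is JSON, one flat list of numbers, 7 for each row, row after row: the closure in counts, from 0 (fully open) to 255 (shut), then the shift along the tool's x, y, z in cm, then the turn, a rotation vector about the tool's x, y, z in units of 8 degrees (1.0 is 8 degrees). In form: [jaw, tx, ty, tz, rx, ry, rz, jaw, tx, ty, tz, rx, ry, rz, ...]. A call has 1 to 12 rows; each row is the pose to reach, as a shift and turn from the pose commanded when the call began, along the tool's axes at that moment; what a row does not reach only later rows make up. A row lasts 1/8 s, in which the tool goes at most 62.5 mm and 10.7 degrees, less where a joint would pass 70% of its speed; a pose out of reach is approached as far as the arm can. A call with a gripper value outside its range is refused whole. The fingers move at their own pace and stop on an object; FORCE is the grip in N (left out, the last holds). Time passes only in rows, so rows that repeat a pose let the fingers close. It gives the time, the measured TCP pose, the force and the opening at its end, in the units of the state.
- get_state(): the state, without advancing time (a new reading comes with each control period).
- get_image(name): name is "scene" or "side" or "wrist"; returns a dict with "color" (420x560x3 uint8, blue, green, red), "mtx" (3x3 intrinsics, pixels), "k1" (the pictures are not rectified: a ray, as slopes to the right and down, at radius r is drawn at 1 + k1 r^2 times it, then the intrinsics apply), "R" (3x3) and "t" (3): a world point X has camera coordinates R X + t; the wrist camera has in their place "tool_from_camera" (4x4, takes a point from camera to tool coordinates, whose origin is the TCP and whose axes are the tool frame's). Camera axes: x right, y down, z forward; pixel columns grow to the right and rows downward; lengths in m; the calibration is good to about 2 mm. A picture is of the moment at which its call begins: read the wrist's pose just before it. There is no depth.
- sign_off(): hands the job in, once; it reports no verdict.
The state is a dict: "clock": time; "qpos": joint angles; "qd": joint speeds; "effort": joint torques, N m; "position": TCP position; "ee_rot": TCP orientation; "contact_force": force on the tool from outside, world axes, zero at the start; "moment": the same for the moment, N m; "width": finger opening in m.
Only numpy, scipy, OpenCV 4.12 (cv2) and the standard library are available. Lean on these libraries where they do the work, as an engineer would, in place of code of your own. Each camera call takes 0.05 s, during which the arm holds its last target.

### The job

Move the four sample bottles from the full rack into the empty rack, one to a pocket and in reverse order: seen from the robot, the bottle now at the left end must end at the right end, the second from the left must end second from the right, and so on. Keep the bottles upright and leave them standing in their pockets, and leave the glass beaker where it is.

Things in the scene. Friction and masses are not known exactly. Their poses are not given: they have to be found in the camera images.
- tall_mid (a point): Tall round milky plastic bottle, 88 mm high: straight body 36 mm in diameter up to 58 mm, sloping shoulder, grey screw cap 26 mm in diameter from 70 to 88 mm. Good to grip across the body 48 mm above its underside. This point lies on its axis half-way up, 44 mm above its underside; z is its axis, pointing up. Between 55 and 130 g.
- square_mid (a point): Square milky plastic bottle, 80 mm high: body 36 x 36 mm up to 60 mm (sides along its x and y), thin neck, round grey cap 24 mm in diameter from 64 to 80 mm. Good to grip across two flat sides 48 mm above its underside. This point lies on its axis half-way up, 40 mm above its underside; z is its axis, pointing up. Between 55 and 130 g.
- jar_mid (a point): Low wide round milky plastic jar, 66 mm high: body 40 mm in diameter, broad grey lid 42 mm in diameter from 49 to 66 mm. Good to grip across the lid or upper body 50 mm above its underside. This point lies on its axis half-way up, 33 mm above its underside; z is its axis, pointing up. Between 55 and 130 g.
- cone_mid (a point): Conical milky plastic flask, 76 mm high: base 42 mm in diameter, tapering to a 20 mm neck at 50 mm, grey cap 26 mm in diameter from 56 to 76 mm. Grip it across the cap, 66 mm above its underside. This point lies on its axis half-way up, 38 mm above its underside; z is its axis, pointing up. Between 55 and 130 g.
- pocket_tall: The square pocket of the full magenta rack in which the tall round bottle stands at the start; fixed. All four pockets look alike: 66 x 66 mm outside, 58 x 58 mm inside, walls 4 mm thick. They stand side by side at 66 mm spacing in one straight row along their common y axis (+y is left as the robot sees it). Origin at the centre of the pocket's underside, 4 mm above the bench; the inner floor is 8 mm and the rim 22 mm above the bench.
- pocket_square: The square pocket of the full magenta rack in which the square bottle stands at the start; fixed. All four pockets look alike: 66 x 66 mm outside, 58 x 58 mm inside, walls 4 mm thick. They stand side by side at 66 mm spacing in one straight row along their common y axis (+y is left as the robot sees it). Origin at the centre of the pocket's underside, 4 mm above the bench; the inner floor is 8 mm and the rim 22 mm above the bench.
- pocket_jar: The square pocket of the full magenta rack in which the low wide jar stands at the start; fixed. All four pockets look alike: 66 x 66 mm outside, 58 x 58 mm inside, walls 4 mm thick. They stand side by side at 66 mm spacing in one straight row along their common y axis (+y is left as the robot sees it). Origin at the centre of the pocket's underside, 4 mm above the bench; the inner floor is 8 mm and the rim 22 mm above the bench.
- pocket_cone: The square pocket of the full magenta rack in which the conical flask stands at the start; fixed. All four pockets look alike: 66 x 66 mm outside, 58 x 58 mm inside, walls 4 mm thick. They stand side by side at 66 mm spacing in one straight row along their common y axis (+y is left as the robot sees it). Origin at the centre of the pocket's underside, 4 mm above the bench; the inner floor is 8 mm and the rim 22 mm above the bench.
- empty_rack: The empty teal rack, fixed: four pockets of the same size in one straight row along its y axis (+y is left as the robot sees it). Origin at the middle of its underside, on the bench; pocket centres at x = 0, y = +99, +33, -33 and -99 mm; inner floor 8 mm and rims 22 mm above the origin; a solid end grip 12 mm thick, 22 mm high, beyond each end.
- beaker: Glass beaker, 66 mm in diameter, 85 mm high, standing on the bench beyond the racks; to be left alone. Origin at the centre of its underside.
Mind the look-alikes: they are no part of the job. What is shaped like the part that bears cone_mid but blue is not meant.

How it is judged:
By the outcome, as a careful person would: the job done as asked, in the order asked, and still so for the second after the job is handed in, with the robot touching nothing.
It also fails if it takes over 109 s, if anything falls off the work surface, if the arm or the gripper's body presses on something with over 40 N, if the wrist force passes 120 N, or if a joint passes its speed limit or range.

## Working session

There is one attempt and no reset: what is moved stays moved. The work goes in short steps, Python scripts to look and compute and a shell command to move; the robot and the scene stay as the last step left them, time stands still between calls to the robot, and variables do not carry over. Pictures are saved under pics/ and viewed, and the job is handed in when it is done.

```bash
mkdir -p pics; ls
python3 - <<'E'
from rig import *
import cv2
print(get_state(), grasp_offset)
for n in ["scene","side","wrist"]:
    i=get_image(n); cv2.imwrite(f"pics/{n}0.png",i["color"])
    print(n,{k:v for k,v in i.items() if k!="color"})
E
```

```text
pics
{'clock': 0.0, 'qpos': array([-1.23599677e+00,  2.76621600e-01,  1.50614895e+00, -4.91610865e-06,
        1.36068064e+00, -1.20987881e-01]), 'qd': array([ 1.78349163e-03, -8.72324251e-04,  3.54952911e-04,  4.32646420e-05,
       -1.10537888e-03, -1.15345913e-03]), 'effort': array([ 2.62682352e-04, -4.16771436e+01, -2.45800924e+01, -2.99022554e-05,
        1.08375467e-02, -2.17140456e-05]), 'position': array([ 0.2529227 , -0.51579917,  0.23041823]), 'ee_rot': array([ 0.15968243, -0.15982604,  0.6894769 , -0.68817059]), 'contact_force': array([-0.03579424, -0.54300632,  0.34559197]), 'moment': array([ 0.04640321,  0.02516268, -0.0060084 ]), 'width': 0.08556132254090772} 0.0187
scene {'mtx': array([[447.09054858,   0.        , 281.76518026],
       [  0.        , 447.09054858, 204.0180116 ],
       [  0.        ,   0.        ,   1.        ]]), 'k1': -0.1118547952351042, 'R': array([[ 0.89920587,  0.43751769, -0.00266121],
       [ 0.34339566, -0.70950509, -0.61537139],
       [-0.27112401,  0.55243172, -0.78823281]]), 't': array([-0.56223541, -0.17166652,  1.21757217])}
side {'mtx'
[... 244 characters left out ...]
 [-0.46061063,  0.4688248 , -0.75368505],
       [ 0.50482045, -0.56004531, -0.65689083]]), 't': array([0.45234503, 0.32654144, 0.64725109])}
wrist {'mtx': array([[351.17443605,   0.        , 283.01816058],
       [  0.        , 351.17443605, 212.47205257],
       [  0.        ,   0.        ,   1.        ]]), 'k1': 0.028742979879918064, 'tool_from_camera': array([[ 7.14319782e-05,  9.63535869e-01,  2.67579190e-01,
        -6.84895744e-02],
       [ 4.62592753e-04, -2.67579194e-01,  9.63535760e-01,
        -1.42365181e-01],
       [ 9.99999890e-01,  5.49529288e-05, -4.64838421e-04,
         5.93510140e-05],
       [ 0.00000000e+00,  0.00000000e+00,  0.00000000e+00,
         1.00000000e+00]])}
```

View pics/scene0.png

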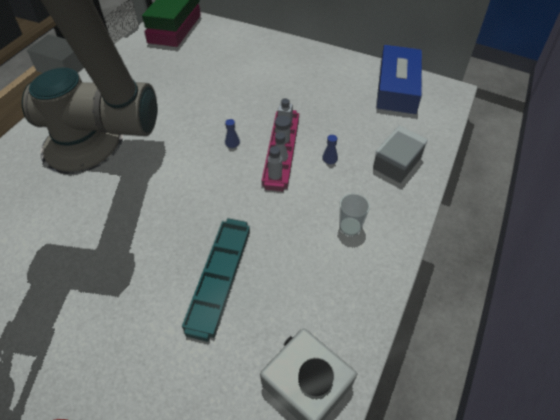

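View pics/side0.png

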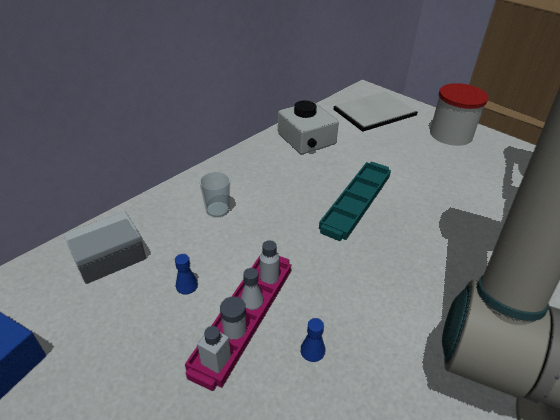

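View pics/wrist0.png

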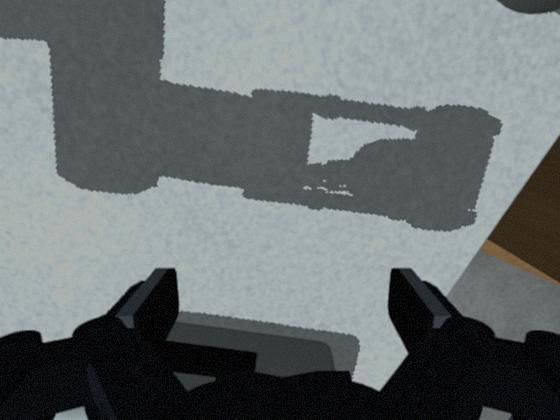

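Left to right from the robot, the magenta rack holds square, jar, cone and tall. The teal rack therefore has to end up as tall, cone, jar, square. The blue cones at scene (231,133) and (331,149) are decoys.

```bash
cat > h.py <<'E'
import numpy as np, cv2
from rig import *
def rays(im,px):
    px=np.array(px,float).reshape(-1,1,2)
    n=cv2.undistortPoints(px,im["mtx"],np.array([im["k1"],0,0,0,0.])).reshape(-1,2)
    d=np.c_[n,np.ones(len(n))]
    if "R" in im: R,t=im["R"],im["t"]; return -R.T@t, d@R
    st=im["st"]; from scipy.spatial.transform import Rotation as Ro
    q=st["ee_rot"]; T=np.eye(4);T[:3,:3]=Ro.from_quat([q[1],q[2],q[3],q[0]]).as_matrix();T[:3,3]=st["position"]
    W=T@im["tool_from_camera"]
    return W[:3,3], d@W[:3,:3].T
def plane(im,px,z):
    o,d=rays(im,px); return (o+d*((z-o[2])/d[:,2])[:,None])
def proj(im,X):
    X=np.array(X,float).reshape(-1,3)
    if "R" in im: c=X@im["R"].T+im["t"]
    n=c[:,:2]/c[:,2:]; n=n*(1+im["k1"]*(n**2).sum(1,keepdims=True))
    return n@im["mtx"][:2,:2].T+im["mtx"][:2,2]
E
python3 - <<'E'
from h import *
for n in ["scene","side"]:
    im=get_image(n); c=im["color"]; h=cv2.cvtColor(c,cv2.COLOR_BGR2HSV)
    for name,lo,hi in [("mag",(155,120,40),(178,255,255)),("teal",(80,90,30),(100,255,180)),("blue",(105,120,30),(125,255,255))]:
        m=cv2.inRange(h,lo,hi)
        m=cv2.morphologyEx(m,cv2.MORPH_CLOSE,np.ones((5,5)))
        cs,_=cv2.findContours(m,cv2.RETR_EXTERNAL,cv2.CHAIN_APPROX_NONE)
        for q in cs:
            if cv2.contourArea(q)<80: continue
            p=plane(im,q.reshape(-1,2),0.022)[:,:2]
            r=cv2.minAreaRect((p*1000).astype(np.float32))
            print(n,name,cv2.boundingRect(q),[np.round(x,1) for x in r])
    if n=="scene": a,b=c[90:200,210:350],c[210:345,170:260]
    else: a,b=c[230:390,170:330],c[150:245,310:400]
    cv2.imwrite(f"pics/{n}_mag.png",cv2.resize(a,None,fx=4,fy=4,interpolation=cv2.INTER_CUBIC)[:600,:800]); cv2.imwrite(f"pics/{n}_teal.png",cv2.resize(b,None,fx=4,fy=4,interpolation=cv2.INTER_CUBIC))
E
```

```text
scene mag (263, 111, 35, 76) [array([525.2, 210.7]), array([ 61.1, 283.9]), np.float64(16.9)]
scene mag (146, 5, 53, 41) [array([-106.4,  608.4]), array([146.3, 276.7]), np.float64(11.4)]
scene teal (183, 220, 65, 119) [array([ 568.6, -192.8]), array([ 64.2, 283.5]), np.float64(12.3)]
scene teal (30, 69, 48, 30) [array([-251.8,  157. ]), array([148.3, 152.5]), np.float64(9.5)]
scene blue (380, 45, 42, 56) [array([713.1, 675.4]), array([126.8, 282.2]), np.float64(14.1)]
scene blue (477, 0, 83, 61) [array([1041. , 1232.4]), array([538.1, 274.3]), np.float64(89.8)]
side mag (212, 313, 12, 21) [array([526.8, 265.1]), array([16.4, 40.9]), np.float64(55.4)]
side mag (232, 280, 13, 18) [array([556.5, 187.6]), array([15.2, 39.9]), np.float64(32.2)]
side mag (185, 256, 106, 135) [array([512.8, 216.6]), array([ 71.9, 291.9]), np.float64(18.4)]
side teal (448, 286, 22, 70) [array([235.5, -34.1]), array([ 21.2, 161.3]), np.float64(16.6)]
side teal (479, 278, 70, 42) [array([ 182.6, -128.2]), array([119. ,  60.9]), np.float64(10.6)]
side teal (319, 162, 72, 79) [array([ 558.8, -180.6]), array([ 71.3, 303.5]), np.float64(12.7)]
side blue (301, 318, 24, 44) [array([391.2, 174.8]), array([37.5, 81.7]), np.float64(41.3)]
side blue (0, 313, 46, 86) [array([721.1, 507.2]), array([ 63.3, 164. ]), np.float64(68.7)]
side blue (175, 254, 22, 40) [array([655.8, 232.1]), array([ 36.9, 100.2]), np.float64(55.1)]
```

View pics/side_mag.png

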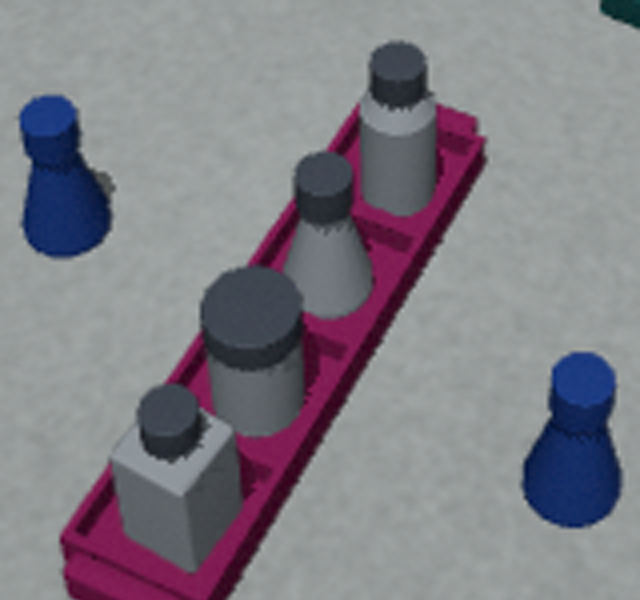

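View pics/side_teal.png

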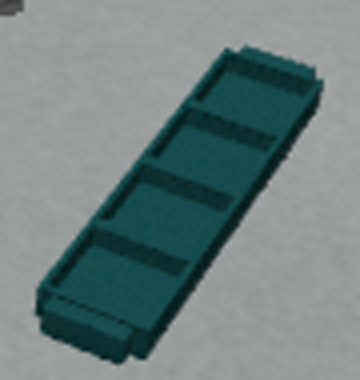

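View pics/scene_teal.png

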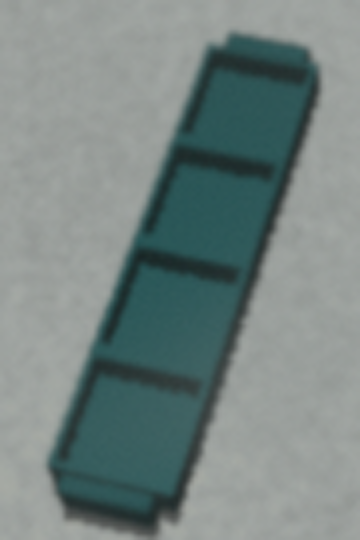

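View pics/scene_mag.png

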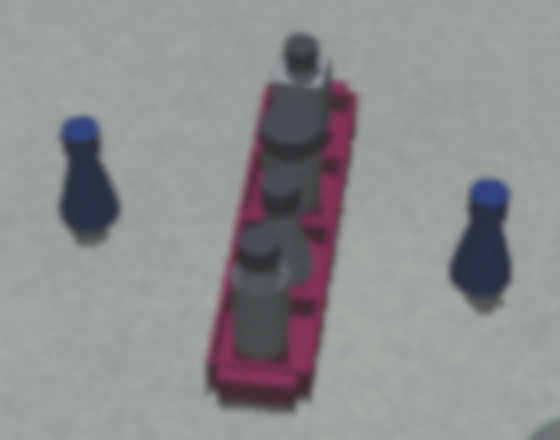

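```bash
cat > m1.py <<'E'
from h import *
S=get_image("scene");D=get_image("side")
f=lambda l,o:[((x+.5)/4-.5+o[0],(y+.5)/4-.5+o[1]) for x,y in l]
sd=f([(169,411),(252,309),(324,176),(398,62)],(170,230)); sc=f([(301,50),(293,128),(281,186),(259,241)],(210,90))
for n,a,b,z in zip("square jar cone tall".split(),sd,sc,[.088,.074,.084,.096]):
    o1,d1=rays(D,[a]);o2,d2=rays(S,[b]);A=np.c_[d1[0],-d2[0]];s=np.linalg.lstsq(A,o2-o1,rcond=None)[0]
    print(n,np.round(plane(D,[a],z)[0],4),np.round(plane(S,[b],z)[0],4),"tri",np.round(o1+s[0]*d1[0],4),np.round(o2+s[1]*d2[0],4))
for im,l,o in [(S,[(212,48),(318,66),(52,467),(180,495)],(170,210)),(D,[(228,50),(322,82),(38,292),(147,330)],(310,150))]:
    p=plane(im,f(l,o),.022); print(np.round(p,3),p.mean(0)); e=p[1]-p[0];print([np.degrees(np.arctan2(*(u)[1::-1])) for u in (p[1]-p[0],p[3]-p[2],p[0]-p[2],p[1]-p[3])])
E
python3 m1.py
```

```text
square [0.4818 0.3064 0.088 ] [0.4887 0.3    0.088 ] tri [0.4848 0.3044 0.0827] [0.4862 0.3054 0.0831]
jar [0.5024 0.2474 0.074 ] [0.5109 0.2421 0.074 ] tri [0.5057 0.2449 0.0685] [0.5085 0.247  0.0693]
cone [0.5259 0.1845 0.084 ] [0.5325 0.1804 0.084 ] tri [0.5286 0.1822 0.0799] [0.5308 0.1838 0.0804]
tall [0.5426 0.1226 0.096 ] [0.5472 0.1209 0.096 ] tri [0.5442 0.121  0.0938] [0.5463 0.1226 0.0941]
[[ 0.509 -0.071  0.022]
 [ 0.57  -0.056  0.022]
 [ 0.567 -0.326  0.022]
 [ 0.631 -0.31   0.022]] [ 0.56934806 -0.19071501  0.022     ]
[np.float64(14.319898697718816), np.float64(13.937116692586086), np.float64(102.78412822206158), np.float64(103.49811962664961)]
[[ 0.623 -0.311  0.022]
 [ 0.561 -0.324  0.022]
 [ 0.564 -0.052  0.022]
 [ 0.504 -0.069  0.022]] [ 0.56298722 -0.18889176  0.022     ]
[np.float64(-168.37365409245126), np.float64(-163.76776487270243), np.float64(-77.29073094960633), np.float64(-77.51181051697634)]
```

```bash
cat > go.py <<'E'
import sys; from h import *
from scipy.spatial.transform import Rotation as Ro
# usage: go.py x y z yawdeg
def R0():
    q=get_state()["ee_rot"]; return Ro.from_quat([q[1],q[2],q[3],q[0]])
def go(x,y,z,a):
    st=get_state(); R=R0(); a=np.radians(a); s,c=np.sin(a),np.cos(a)
    T=Ro.from_matrix(np.array([[s,0,c],[-c,0,s],[0,-1,0]]))
    d=R.inv().apply(np.array([x,y,z])-st["position"])*100
    rv=np.degrees((R.inv()*T).as_rotvec())/8
    return np.round(d,2),np.round(rv,3)
if __name__=="__main__":
    R=R0().as_matrix(); print("pos",np.round(get_state()["position"],4),"jaw yaw",np.round(np.degrees(np.arctan2(R[1,2],R[0,2])),2),"tilt",np.round(R[:,1],3))
    v=[float(i) for i in sys.argv[1:]]
    for k in range(0,len(v),4): print(*go(*v[k:k+4]))
E
python3 go.py .60 -.33 .27 13 .60 -.33 .27 193
```

```text
pos [ 0.2531 -0.5162  0.2311] jaw yaw -63.89 tilt [-0.  0. -1.]
[-39.35  -3.89  -1.45] [ 2.000e-03 -9.611e+00 -2.000e-03]
[-39.35  -3.89  -1.45] [2.0000e-03 1.2889e+01 2.0000e-03]
```

```bash
python3 -m jog '[0,-39.35,-3.9,-1.45,0,-9.61,0,0,-39.35,-3.9,-1.45,0,-9.61,0,0,-39.35,-3.9,-1.45,0,-9.61,0,0,-39.35,-3.9,-1.45,0,-9.61,0,0,-39.35,-3.9,-1.45,0,-9.61,0,0,-39.35,-3.9,-1.45,0,-9.61,0,0,-39.35,-3.9,-1.45,0,-9.61,0,0,-39.35,-3.9,-1.45,0,-9.61,0,0,-39.35,-3.9,-1.45,0,-9.61,0,0,-39.35,-3.9,-1.45,0,-9.61,0,0,-39.35,-3.9,-1.45,0,-9.61,0,0,-39.35,-3.9,-1.45,0,-9.61,0]' 40
cat > w.py <<'E'
import sys; from h import *
st=get_state(); im=get_image("wrist"); im["st"]=st
cv2.imwrite(f"pics/{sys.argv[1]}.png",im["color"]); import pickle; pickle.dump(im,open(f"pics/{sys.argv[1]}.pkl","wb"))
E
python3 w.py w1; python3 go.py .56 .08 .27 18
```

```text
clock: 1.85
position: [0.5995, -0.3306, 0.2705]
ee_rot: [-0.553, 0.553, -0.44, 0.441]
contact_force: [0.3, 0.2, 0.3]
width: 0.0855
pos [ 0.5997 -0.3305  0.2705] jaw yaw 12.94 tilt [ 0. -0. -1.]
[-4.089e+01  4.000e-02  5.320e+00] [-0.001 -0.633  0.002]
```

View pics/w1.png

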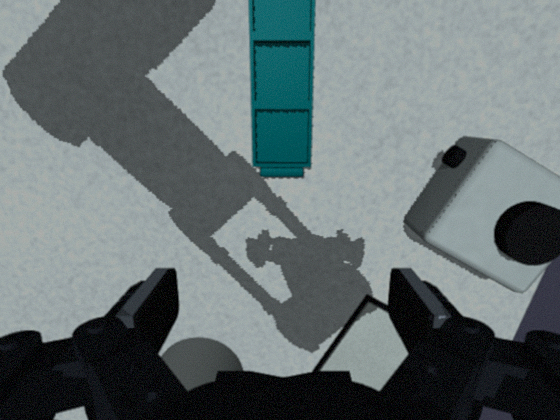

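The teal end grip is at (280,172), so the rack is only partly in view. I'll move 12 cm along it.

```bash
python3 -m jog '[0,-12,0,0,0,0,0,0,-12,0,0,0,0,0,0,-12,0,0,0,0,0,0,-12,0,0,0,0,0]'
python3 w.py w2; python3 go.py .54 .17 .27 18
```

```text
clock: 2.4
position: [0.5733, -0.2135, 0.2708]
ee_rot: [-0.553, 0.554, -0.44, 0.441]
contact_force: [-0.0, 0.3, 0.5]
width: 0.0853
pos [ 0.5734 -0.2141  0.2705] jaw yaw 12.97 tilt [ 0.001 -0.001 -1.   ]
[-38.18   0.     5.36] [-0.002 -0.629  0.009]
```

View pics/w2.png

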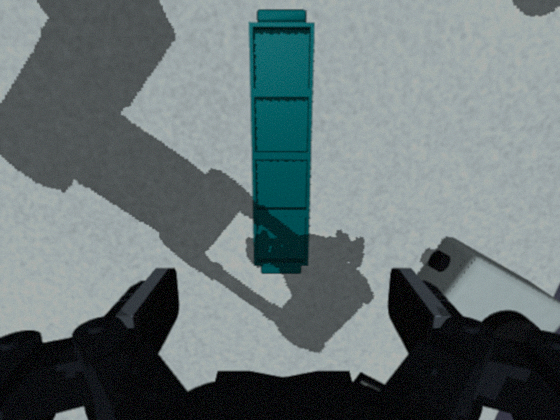

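The whole teal rack is visible, with rim corners near (249,23), (314,24), (253,265) and (308,266). Next I'll measure it and move over the magenta rack.

```bash
cat > rack.py <<'E'
import sys,pickle; from h import *
im=pickle.load(open(f"pics/{sys.argv[1]}.pkl","rb")); h=cv2.cvtColor(im["color"],cv2.COLOR_BGR2HSV)
lo,hi={"teal":((80,90,20),(100,255,255)),"mag":((155,110,25),(178,255,255))}[sys.argv[2]]
m=cv2.morphologyEx(cv2.inRange(h,lo,hi),cv2.MORPH_CLOSE,np.ones((7,7)))
cs,_=cv2.findContours(m,cv2.RETR_EXTERNAL,cv2.CHAIN_APPROX_NONE); q=max(cs,key=cv2.contourArea)
p=plane(im,q.reshape(-1,2),.022)[:,:2]
r=cv2.minAreaRect((p*1000).astype(np.float32)); print(cv2.boundingRect(q),r)
a=np.radians(r[2] if r[2]<45 else r[2]-90); ux=np.array([np.cos(a),np.sin(a)]);uy=np.array([-ux[1],ux[0]])
# refine: fit long sides
c=np.array(r[0])/1000; L=(p-c)@np.c_[ux,uy]; k=np.abs(L[:,1])<.12
for s in (-1,1):
    e=L[k&(L[:,0]*s>.025)]; e=e[np.abs(e[:,0]-np.median(e[:,0]))<.004]; f=np.polyfit(e[:,1],e[:,0],1); print("side",s,f,len(e))
E
python3 rack.py w2 teal
python3 -m jog '[0,-38.2,0,5.35,0,-0.63,0,0,-38.2,0,5.35,0,-0.63,0,0,-38.2,0,5.35,0,-0.63,0,0,-38.2,0,5.35,0,-0.63,0,0,-38.2,0,5.35,0,-0.63,0,0,-38.2,0,5.35,0,-0.63,0,0,-38.2,0,5.35,0,-0.63,0,0,-38.2,0,5.35,0,-0.63,0,0,-38.2,0,5.35,0,-0.63,0]'
python3 w.py w3;python3 rack.py w3 mag
```

```text
(249, 10, 65, 264) ((566.3065185546875, -189.7626953125), (65.372314453125, 284.0058288574219), 12.736981391906738)
side -1 [-0.00242375 -0.03173402] 222
side 1 [0.00024763 0.0321027 ] 222
clock: 3.58
position: [0.54, 0.1692, 0.2701]
ee_rot: [-0.571, 0.572, -0.416, 0.416]
contact_force: [0.5, -0.4, -0.7]
width: 0.0859
(242, 0, 67, 255) ((521.7450561523438, 206.83985900878906), (65.2895736694336, 267.7738037109375), 18.463991165161133)
side -1 [-0.00110293 -0.03201342] 227
side 1 [0.00172958 0.03192928] 227
```

View pics/w3.png

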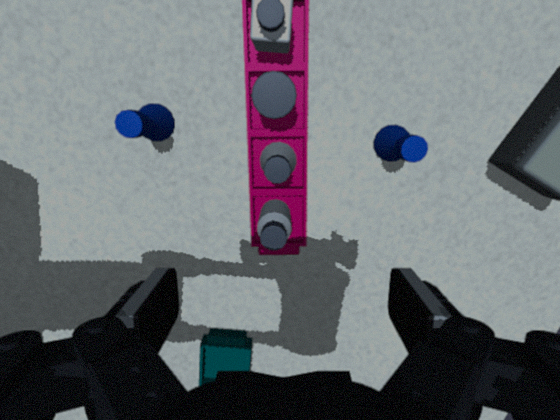

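Run:
```python
import cv2
c=cv2.imread("pics/w3.png")[0:260,220:330]
a=cv2.resize(c[:130],None,fx=5,fy=5,interpolation=cv2.INTER_CUBIC);b=cv2.resize(c[130:],None,fx=5,fy=5,interpolation=cv2.INTER_CUBIC)
cv2.imwrite("pics/w3a.png",a[:600]);cv2.imwrite("pics/w3b.png",b[:600])
```

```text
(no output)
```

View pics/w3a.png

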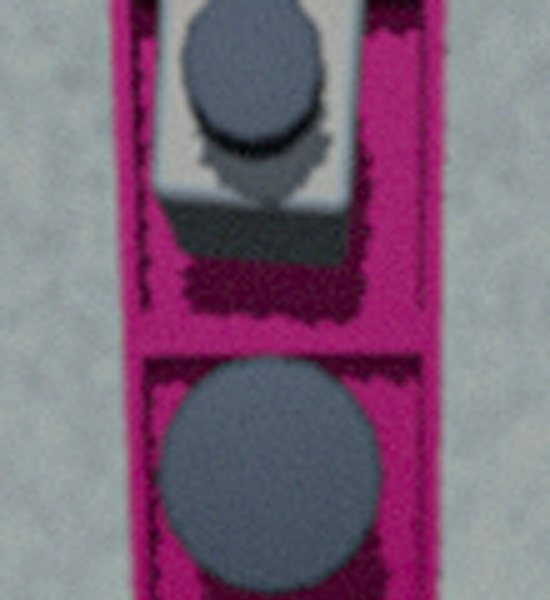

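View pics/w3b.png

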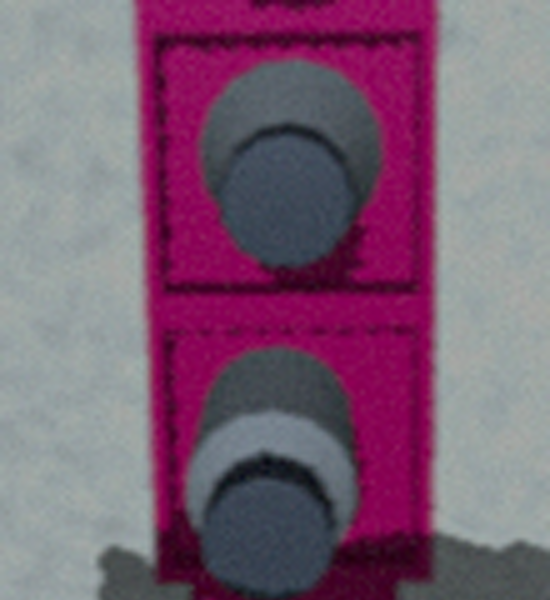

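```bash
python3 - <<'E'
from h import *; import pickle
im=pickle.load(open("pics/w3.pkl","rb"))
f=lambda x,y,oy:((x+.5)/5-.5+220,(y+.5)/5-.5+oy)
for n,p,z in [("square",f(252,70,0),.088),("jar",f(270,474,0),.074),("cone",f(287,201,130),.084),("tall",f(266,536,130),.096)]:
    print(n,np.round(plane(im,[p],z)[0],4))
q=plane(im,[f(160,192,0),f(352,212,0),f(166,10,0),f(364,20,0)],.068); print(np.round(q,4))
ang=lambda v:np.degrees(np.arctan2(v[1],v[0])); print(ang(q[1]-q[0]),ang(q[2]-q[0])-90,ang(q[3]-q[1])-90, np.linalg.norm(q[1]-q[0]))
t=np.radians(12.75);u=np.array([-np.sin(t),np.cos(t)]);c=np.array([.5663,-.1898])
for n,y in [("tall",.099),("cone",.033),("jar",-.033),("square",-.099)]: print("place",n,np.round(c+u*y,4))
S=get_image("scene");D=get_image("side")
for i in (S,D): print(np.round(proj(i,[[*(c+u*y),.008] for y in (.099,-.099)]),1))
E
python3 go.py
```

```text
square [0.4853 0.3062 0.088 ]
jar [0.5063 0.2481 0.074 ]
cone [0.5298 0.1849 0.084 ]
tall [0.545  0.1243 0.096 ]
[[0.4733 0.2874 0.068 ]
 [0.5067 0.2948 0.068 ]
 [0.4663 0.3148 0.068 ]
 [0.4993 0.3239 0.068 ]]
12.590864041139014 14.271539675572967 14.28366464462141 0.034282667118675704
place tall [ 0.5445 -0.0932]
place cone [ 0.559  -0.1576]
place jar [ 0.5736 -0.222 ]
place square [ 0.5881 -0.2864]
[[231.7 237.8]
 [203.2 317.1]]
[[337.6 222.4]
 [371.5 176.4]]
pos [0.5397 0.1695 0.2702] jaw yaw 17.89 tilt [-0. -0. -1.]
```

```bash
python3 go.py .545 .1243 .037 18.2
```

```text
pos [0.5397 0.1695 0.2702] jaw yaw 17.89 tilt [-0. -0. -1.]
[ 4.45 23.32 -0.88] [ 0.001 -0.038  0.003]
```

```bash
python3 -m jog '[0,4.45,0,-0.88,0,0,0, 0,4.45,5,-0.88,0,0,0, 0,4.45,10,-0.88,0,0,0, 0,4.45,15,-0.88,0,0,0, 0,4.45,20,-0.88,0,0,0, 0,4.45,23.3,-0.88,0,0,0, 0,4.45,23.3,-0.88,0,0,0, 0,4.45,23.3,-0.88,0,0,0]' 40; python3 w.py w4; python3 go.py .545 .1243 .037 18.2
```

```text
clock: 4.72
position: [0.5461, 0.1256, 0.0385]
ee_rot: [0.573, -0.571, 0.415, -0.416]
contact_force: [-0.1, -0.0, 0.4]
width: 0.0855
pos [0.5464 0.1258 0.0391] jaw yaw 18.0 tilt [ 0.004  0.    -1.   ]
[ 0.1   0.2  -0.18] [-0.025 -0.025  0.006]
```

View pics/w4.png

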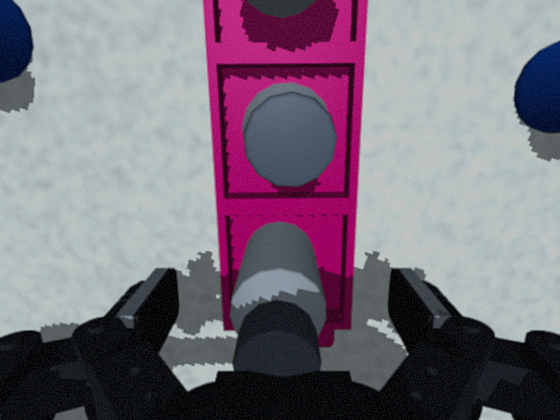

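The tall bottle's body is at about (278,290), between the pads, so I'll close on it.

```bash
python3 -m jog '[255,0,0,0,0,0,0, 255,0,0,0,0,0,0, 255,0,0,0,0,0,0, 255,0,0,0,0,0,0, 255,0,0,0,0,0,0, 255,0,0,0,0,0,0]' 40; python3 go.py
```

```text
clock: 5.52
position: [0.5449, 0.1261, 0.0381]
ee_rot: [0.572, -0.572, 0.415, -0.416]
contact_force: [-0.5, -0.5, 6.5]
width: 0.035
pos [0.5449 0.1261 0.0381] jaw yaw 18.04 tilt [ 0.001 -0.    -1.   ]
```

```bash
python3 -m jog '[255,0,-3,0,0,0,0, 255,0,-7,0,0,0,0, 255,0,-12,0,0,0,0, 255,0,-12,0,0,0,0]'; python3 go.py .5445 -.0932 .158 12.75; python3 w.py w5
```

```text
clock: 6.02
position: [0.5476, 0.1264, 0.1613]
ee_rot: [0.574, -0.57, 0.413, -0.418]
contact_force: [0.6, 0.3, -1.2]
width: 0.0347
pos [0.5476 0.1264 0.1613] jaw yaw 18.05 tilt [ 0.009  0.001 -1.   ]
[20.79  0.31 -7.1 ] [-0.065  0.662  0.011]
```

View pics/w5.png

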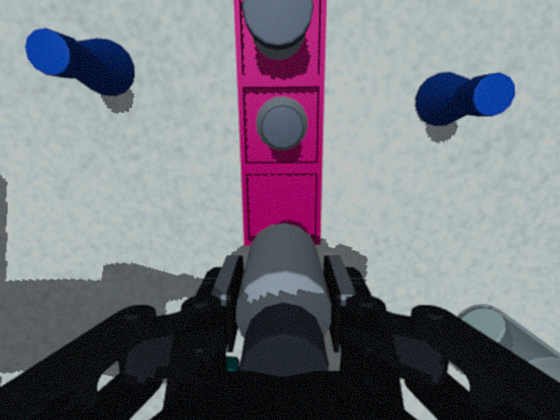

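The tall bottle hangs upright between the pads. I'll carry it to the left teal pocket.

```bash
python3 -m jog '[255,6,0,-2,0,0.2,0, 255,12,0,-4.2,0,0.4,0, 255,17,0,-5.8,0,0.66,0, 255,20.8,0,-7.1,0,0.66,0, 255,20.8,0,-7.1,0,0.66,0, 255,20.8,0,-7.1,0,0.66,0, 255,20.8,0,-7.1,0,0.66,0]'; python3 go.py .5445 -.0932 .039 12.75; python3 w.py w6
```

```text
clock: 6.95
position: [0.5411, -0.0924, 0.1566]
ee_rot: [-0.553, 0.553, -0.442, 0.44]
contact_force: [-0.3, -0.3, -0.7]
width: 0.035
pos [ 0.5411 -0.0924  0.1566] jaw yaw 12.84 tilt [-0.001  0.001 -1.   ]
[ 0.17 11.76  0.33] [ 0.009  0.011 -0.008]
```

View pics/w6.png

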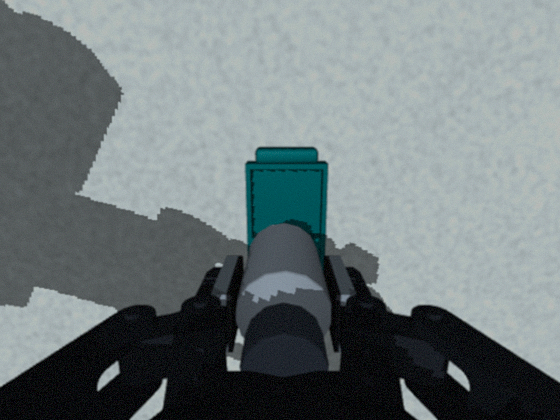

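```bash
python3 -m jog '[255,0.17,0,0.33,0,0,0, 255,0.17,4,0.33,0,0,0, 255,0.17,8,0.33,0,0,0, 255,0.17,10.5,0.33,0,0,0, 255,0.17,11.2,0.33,0,0,0, 255,0.17,11.7,0.33,0,0,0, 255,0.17,11.7,0.33,0,0,0, 255,0.17,11.7,0.33,0,0,0]'; python3 go.py; python3 w.py w7
```

```text
clock: 8.0
position: [0.5459, -0.0949, 0.0413]
ee_rot: [0.553, -0.552, 0.441, -0.442]
contact_force: [0.4, 0.6, -0.3]
width: 0.0353
pos [ 0.5459 -0.0949  0.0413] jaw yaw 12.76 tilt [ 0.002 -0.001 -1.   ]
```

View pics/w7.png

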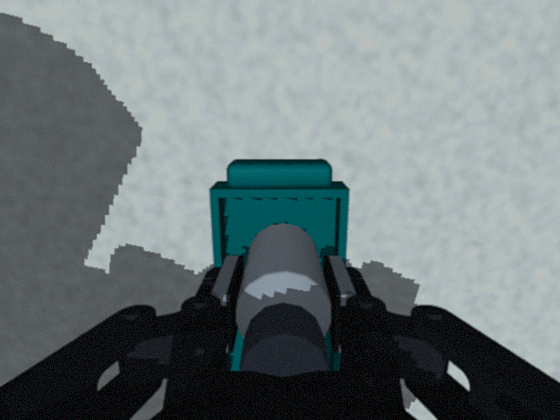

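The bottle is inside the pocket but shows no contact force yet. I'll lower the last few mm.

```bash
python3 -m jog '[255,0,0.15,0,0,0,0, 255,0,0.3,0,0,0,0, 255,0,0.3,0,0,0,0]'
```

```text
clock: 8.43
position: [0.5454, -0.0948, 0.0382]
ee_rot: [0.553, -0.552, 0.441, -0.442]
contact_force: [-0.9, -0.5, 4.0]
width: 0.0347
```

Now it touches the floor with about 4 N. I'll release and lift.

```bash
python3 -m jog '[0,0,0,0,0,0,0, 0,0,0,0,0,0,0, 0,0,0,0,0,0,0, 0,0,0,0,0,0,0, 0,0,0,0,0,0,0, 0,0,-4,0,0,0,0, 0,0,-8,0,0,0,0, 0,0,-13,0,0,0,0, 0,0,-13,0,0,0,0, 0,0,-13,0,0,0,0]'; python3 go.py .5298 .1849 .168 18.2; python3 w.py w8
```

```text
clock: 9.68
position: [0.5446, -0.0945, 0.1669]
ee_rot: [-0.552, 0.553, -0.442, 0.441]
contact_force: [-0.1, -0.5, -0.6]
width: 0.0853
pos [ 0.5446 -0.0945  0.1669] jaw yaw 12.76 tilt [-0.001  0.    -1.   ]
[-27.58  -0.11   4.72] [ 0.005 -0.68  -0.002]
```

View pics/w8.png

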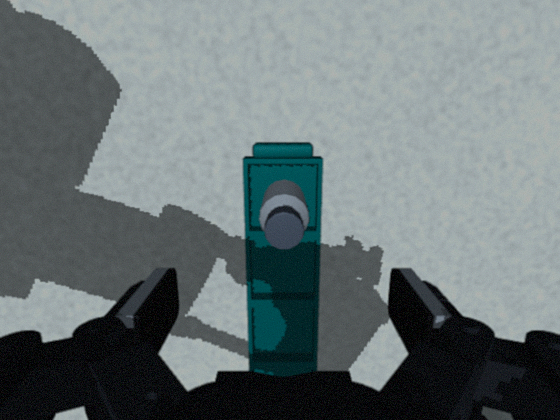

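Tall stands upright in the left teal pocket, cap at (284,230). Next is the cone.

```bash
python3 -m jog '[0,-6,0,1,0,-0.2,0, 0,-12,0,2,0,-0.3,0, 0,-18,0,3,0,-0.5,0, 0,-24,0,4,0,-0.68,0, 0,-27.6,0,4.7,0,-0.68,0, 0,-27.6,0,4.7,0,-0.68,0, 0,-27.6,0,4.7,0,-0.68,0, 0,-27.6,0,4.7,0,-0.68,0]'; python3 go.py .5298 .1849 .055 18.2
```

```text
clock: 10.72
position: [0.5299, 0.1836, 0.1666]
ee_rot: [-0.572, 0.573, -0.415, 0.415]
contact_force: [1.1, -1.1, 0.5]
width: 0.0854
pos [0.5299 0.1836 0.1666] jaw yaw 18.11 tilt [-0.001 -0.001 -1.   ]
[-0.13 11.16  0.05] [ 0.011 -0.011  0.003]
```

```bash
python3 -m jog '[0,-0.13,4,0.05,0,0,0, 0,-0.13,8,0.05,0,0,0, 0,-0.13,11.2,0.05,0,0,0, 0,-0.13,11.2,0.05,0,0,0, 0,-0.13,11.2,0.05,0,0,0]'; python3 w.py w9;python3 go.py .5298 .1849 .055 18.2
```

```text
clock: 11.35
position: [0.5313, 0.1858, 0.0563]
ee_rot: [0.573, -0.572, 0.414, -0.415]
contact_force: [0.5, 0.3, -1.2]
width: 0.0855
pos [0.5316 0.1861 0.0568] jaw yaw 18.15 tilt [ 0.003  0.001 -1.   ]
[ 0.05  0.18 -0.21] [-0.021 -0.006  0.003]
```

View pics/w9.png

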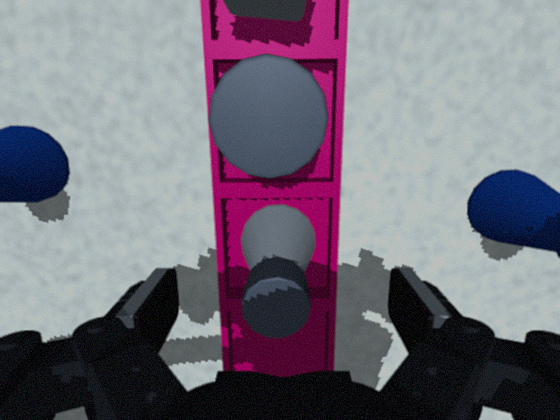

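Run:
```python
from h import *; import pickle
im=pickle.load(open("pics/w9.pkl","rb")); print(plane(im,[(276,307)],.084),plane(im,[(269,117)],.074), im["st"]["position"])
```

```text
[[0.52931564 0.18538245 0.084     ]] [[0.5063877  0.24834747 0.074     ]] [0.53129199 0.18578567 0.05633859]
```

Cone cap is at (0.5293, 0.1854), within 2 mm of the tool. The jar estimate is confirmed too. Closing.

```bash
python3 -m jog '[255,0,0.1,-0.1,0,0,0, 255,0,0.1,-0.1,0,0,0, 255,0,0.1,-0.1,0,0,0, 255,0,0.1,-0.1,0,0,0, 255,0,0.1,-0.1,0,0,0, 255,0,0.1,-0.1,0,0,0, 255,0,0.1,-0.1,0,0,0]' 40; python3 go.py
```

```text
clock: 12.28
position: [0.5293, 0.186, 0.0547]
ee_rot: [0.573, -0.573, 0.415, -0.415]
contact_force: [-1.1, -0.6, 5.4]
width: 0.0249
pos [0.5293 0.186  0.0547] jaw yaw 18.2 tilt [ 0.  0. -1.]
```

```bash
python3 -m jog '[255,0,-3,0,0,0,0, 255,0,-7,0,0,0,0, 255,0,-13,0,0,0,0, 255,0,-13,0,0,0,0, 255,0,-13,0,0,0,0]'; python3 go.py .559 -.1576 .185 12.75
```

```text
clock: 12.9
position: [0.5286, 0.1859, 0.1835]
ee_rot: [-0.572, 0.573, -0.415, 0.414]
contact_force: [-0.1, 0.6, -1.3]
width: 0.0246
pos [0.5286 0.1859 0.1835] jaw yaw 18.19 tilt [-0.001 -0.    -1.   ]
[33.58 -0.14 -7.84] [0.008 0.681 0.   ]
```

```bash
python3 -m jog '[255,6,0,-1.4,0,0.12,0, 255,12,0,-2.8,0,0.24,0, 255,18,0,-4.2,0,0.36,0, 255,24,0,-5.6,0,0.48,0, 255,30,0,-7,0,0.6,0, 255,33.6,0,-7.84,0,0.68,0, 255,33.6,0,-7.84,0,0.68,0, 255,33.6,0,-7.84,0,0.68,0, 255,33.6,0,-7.84,0,0.68,0]'; python3 go.py .559 -.1576 .056 12.75; python3 w.py w10
```

```text
clock: 14.02
position: [0.5591, -0.1562, 0.1835]
ee_rot: [-0.553, 0.553, -0.442, 0.44]
contact_force: [-0.2, -0.9, -1.2]
width: 0.0247
pos [ 0.5591 -0.1562  0.1835] jaw yaw 12.84 tilt [-0.002  0.001 -1.   ]
[ 0.15 12.75 -0.02] [ 0.01   0.011 -0.01 ]
```

View pics/w10.png

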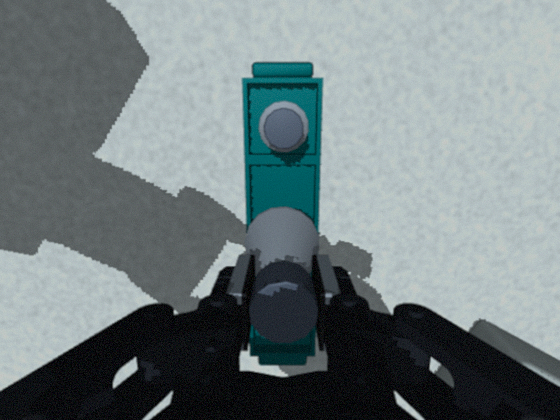

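Cone hangs upright above pocket 2, and tall stands centred in pocket 1 at (284,126).

```bash
python3 -m jog '[255,0.15,4,0,0,0,0, 255,0.15,8,0,0,0,0, 255,0.15,11,0,0,0,0, 255,0.15,12,0,0,0,0, 255,0.15,12.4,0,0,0,0, 255,0.15,12.7,0,0,0,0, 255,0.15,12.85,0,0,0,0, 255,0.15,12.85,0,0,0,0, 255,0.15,12.85,0,0,0,0]'; python3 go.py
```

```text
clock: 15.2
position: [0.5602, -0.1593, 0.0562]
ee_rot: [0.552, -0.552, 0.441, -0.442]
contact_force: [0.2, 0.4, -0.9]
width: 0.0247
pos [ 0.5602 -0.1593  0.0562] jaw yaw 12.75 tilt [ 0.001 -0.    -1.   ]
```

```bash
python3 -m jog '[255,0,0.1,0,0,0,0, 255,0,0.2,0,0,0,0, 255,0,0.2,0,0,0,0]'
```

```text
clock: 15.58
position: [0.5601, -0.1594, 0.0547]
ee_rot: [-0.552, 0.552, -0.441, 0.442]
contact_force: [-1.6, -0.7, 5.2]
width: 0.0255
```

```bash
python3 -m jog '[0,0,0,0,0,0,0, 0,0,0,0,0,0,0, 0,0,0,0,0,0,0, 0,0,0,0,0,0,0, 0,0,0,0,0,0,0, 0,0,-4,0,0,0,0, 0,0,-8,0,0,0,0, 0,0,-11,0,0,0,0, 0,0,-11,0,0,0,0, 0,0,-11,0,0,0,0]'; python3 go.py .5063 .2482 .165 18.2; python3 w.py w11
```

```text
clock: 16.82
position: [0.5593, -0.1589, 0.163]
ee_rot: [-0.552, 0.553, -0.442, 0.441]
contact_force: [0.3, -0.0, -1.0]
width: 0.0854
pos [ 0.5593 -0.1589  0.163 ] jaw yaw 12.75 tilt [-0.001  0.    -1.   ]
[-40.87  -0.18   3.82] [ 0.009 -0.681 -0.006]
```

View pics/w11.png

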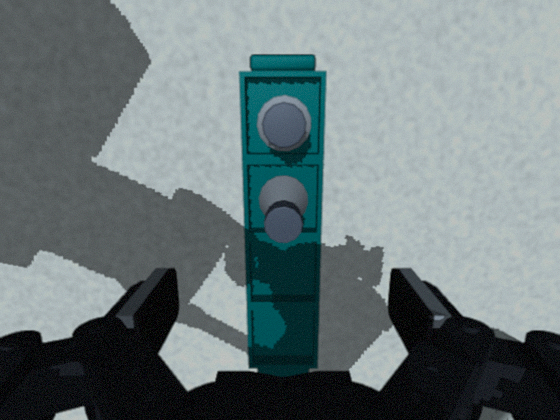

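Cone stands in pocket 2, its cap at (284,224). Next is the jar.

```bash
python3 -m jog '[0,-6,0,0.6,0,-0.1,0, 0,-12,0,1.1,0,-0.2,0, 0,-18,0,1.7,0,-0.3,0, 0,-24,0,2.2,0,-0.4,0, 0,-30,0,2.8,0,-0.5,0, 0,-36,0,3.3,0,-0.6,0, 0,-40.9,0,3.82,0,-0.68,0, 0,-40.9,0,3.82,0,-0.68,0, 0,-40.9,0,3.82,0,-0.68,0, 0,-40.9,0,3.82,0,-0.68,0]'; python3 go.py .5063 .2482 .0395 18.2
```

```text
clock: 18.12
position: [0.5069, 0.2467, 0.1632]
ee_rot: [-0.572, 0.573, -0.415, 0.415]
contact_force: [-1.0, -0.2, -0.2]
width: 0.0856
pos [0.5069 0.2467 0.1632] jaw yaw 18.1 tilt [-0.001 -0.001 -1.   ]
[-1.700e-01  1.237e+01  1.000e-02] [ 0.01  -0.012  0.005]
```

```bash
python3 -m jog '[0,-0.1,4,0,0,0,0, 0,-0.1,8,0,0,0,0, 0,-0.1,12.4,0,0,0,0, 0,-0.1,12.4,0,0,0,0, 0,-0.1,12.4,0,0,0,0, 0,-0.1,12.4,0,0,0,0]'; python3 w.py w12;python3 go.py .5063 .2482 .0395 18.2
```

```text
clock: 18.88
position: [0.5083, 0.2493, 0.0419]
ee_rot: [0.574, -0.571, 0.414, -0.416]
contact_force: [-0.3, 0.1, 1.5]
width: 0.0855
pos [0.5081 0.2494 0.0417] jaw yaw 18.17 tilt [ 0.004  0.001 -1.   ]
[ 0.06  0.22 -0.21] [-0.028 -0.004  0.   ]
```

View pics/w12.png

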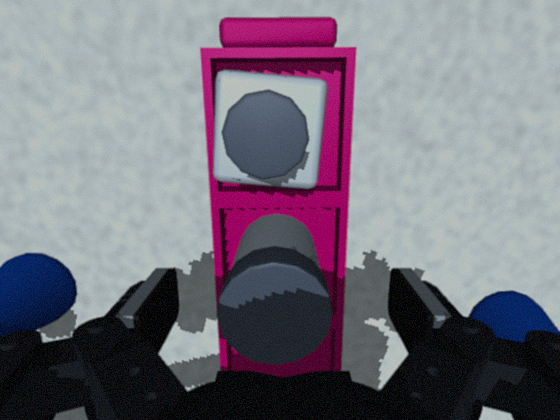

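```bash
python3 -m jog '[255,0,0.2,-0.1,0,0,0, 255,0,0.2,-0.1,0,0,0, 255,0,0.2,-0.1,0,0,0, 255,0,0.2,-0.1,0,0,0, 255,0,0.2,-0.1,0,0,0, 255,0,0.2,-0.1,0,0,0]' 40; python3 go.py
python3 - <<'E'
from h import *; import pickle
im=pickle.load(open("pics/w12.pkl","rb"));q=plane(im,[(218,72),(326,81),(214,180),(319,190)],.068); print(q.mean(0),plane(im,[(265,134)],.088))
ang=lambda v:np.degrees(np.arctan2(v[1],v[0])); print(ang(q[1]-q[0]),ang(q[3]-q[2]),ang(q[0]-q[2])-90,ang(q[1]-q[3])-90)
E
```

```text
clock: 19.68
position: [0.5057, 0.2489, 0.0382]
ee_rot: [0.573, -0.573, 0.415, -0.415]
contact_force: [-1.6, 0.1, 5.5]
width: 0.041
pos [0.5057 0.2489 0.0382] jaw yaw 18.2 tilt [ 0.  0. -1.]
[0.48525715 0.30726805 0.068     ] [[0.48452003 0.30783844 0.088     ]]
13.789621503205902 12.583772343785705 12.915315188012869 16.194738680850207
```

```bash
python3 -m jog '[255,0,-3,0,0,0,0, 255,0,-7,0,0,0,0, 255,0,-13,0,0,0,0, 255,0,-13,0,0,0,0, 255,0,-13,0,0,0,0]'; python3 go.py .5736 -.222 .165 12.75
```

```text
clock: 20.3
position: [0.505, 0.2486, 0.167]
ee_rot: [-0.572, 0.573, -0.415, 0.414]
contact_force: [-0.4, -0.1, -1.1]
width: 0.0407
pos [0.505  0.2486 0.167 ] jaw yaw 18.2 tilt [-0.001 -0.001 -1.   ]
[46.85  0.22 -8.18] [0.009 0.681 0.001]
```

```bash
python3 -m jog '[255,6,0,-1,0,0.1,0, 255,12,0,-2.1,0,0.2,0, 255,18,0,-3.1,0,0.3,0, 255,24,0,-4.2,0,0.4,0, 255,30,0,-5.2,0,0.5,0, 255,36,0,-6.3,0,0.6,0, 255,42,0,-7.3,0,0.68,0, 255,46.9,0,-8.2,0,0.68,0, 255,46.9,0,-8.2,0,0.68,0, 255,46.9,0,-8.2,0,0.68,0, 255,46.9,0,-8.2,0,0.68,0]'; python3 go.py .5736 -.222 .0392 12.75; python3 w.py w13
```

```text
clock: 21.68
position: [0.5735, -0.2206, 0.1668]
ee_rot: [-0.553, 0.553, -0.442, 0.44]
contact_force: [0.4, -0.4, -0.9]
width: 0.0409
pos [ 0.5735 -0.2206  0.1668] jaw yaw 12.83 tilt [-0.002  0.002 -1.   ]
[ 0.16 12.76 -0.  ] [ 0.012  0.01  -0.014]
```

View pics/w13.png

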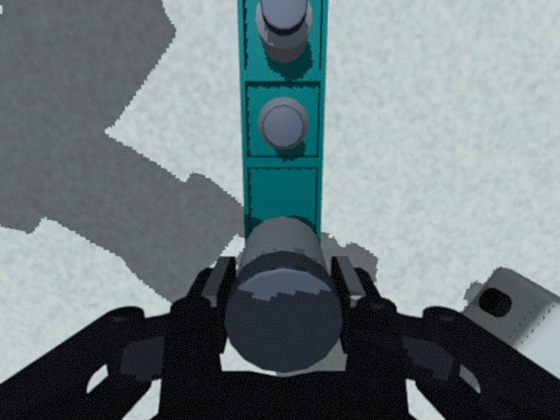

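Jar is above pocket 3. Lowering it.

```bash
python3 -m jog '[255,0.1,4,0,0,0,0, 255,0.1,8,0,0,0,0, 255,0.1,11,0,0,0,0, 255,0.1,12,0,0,0,0, 255,0.1,12.4,0,0,0,0, 255,0.1,12.7,0,0,0,0, 255,0.1,12.95,0,0,0,0, 255,0.1,12.95,0,0,0,0, 255,0.1,12.95,0,0,0,0, 255,0.1,12.95,0,0,0,0]'; python3 go.py
```

```text
clock: 22.98
position: [0.5745, -0.2234, 0.0385]
ee_rot: [0.552, -0.552, 0.441, -0.442]
contact_force: [0.0, -0.4, -0.9]
width: 0.0412
pos [ 0.5745 -0.2234  0.0385] jaw yaw 12.75 tilt [ 0. -0. -1.]
```

```bash
python3 -m jog '[255,0,0.1,0,0,0,0, 255,0,0.15,0,0,0,0, 255,0,0.15,0,0,0,0]'
```

```text
clock: 23.35
position: [0.5746, -0.2236, 0.0381]
ee_rot: [-0.552, 0.553, -0.441, 0.442]
contact_force: [-2.0, -0.1, 6.1]
width: 0.0411
```

```bash
python3 -m jog '[0,0,0,0,0,0,0, 0,0,0,0,0,0,0, 0,0,0,0,0,0,0, 0,0,0,0,0,0,0, 0,0,0,0,0,0,0, 0,0,-4,0,0,0,0, 0,0,-8,0,0,0,0, 0,0,-13,0,0,0,0, 0,0,-13,0,0,0,0, 0,0,-13,0,0,0,0]'; python3 go.py .485 .307 .168 13.8; python3 w.py w14
```

```text
clock: 24.6
position: [0.574, -0.2231, 0.1665]
ee_rot: [-0.552, 0.552, -0.442, 0.441]
contact_force: [0.1, 0.2, -0.4]
width: 0.0857
pos [ 0.574  -0.2231  0.1665] jaw yaw 12.75 tilt [-0.  0. -1.]
[-53.67  -0.13   3.02] [ 0.002 -0.131 -0.002]
```

View pics/w14.png

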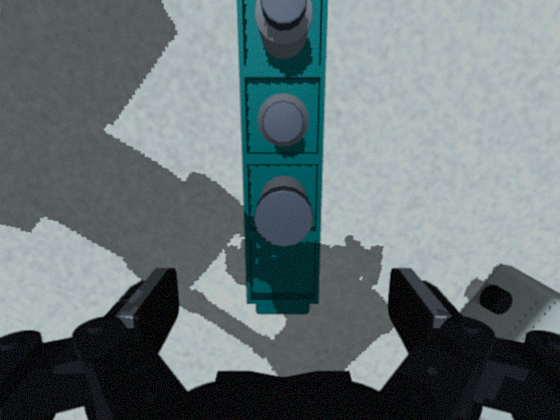

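Jar stands in pocket 3, its lid at (284,216). The square bottle is last.

```bash
python3 -m jog '[0,-6,0,0.3,0,0,0, 0,-12,0,0.7,0,0,0, 0,-18,0,1,0,0,0, 0,-24,0,1.3,0,-0.13,0, 0,-30,0,1.7,0,-0.13,0, 0,-36,0,2,0,-0.13,0, 0,-42,0,2.3,0,-0.13,0, 0,-48,0,2.7,0,-0.13,0, 0,-53.7,0,3.02,0,-0.13,0, 0,-53.7,0,3.02,0,-0.13,0, 0,-53.7,0,3.02,0,-0.13,0, 0,-53.7,0,3.02,0,-0.13,0]'; python3 go.py .485 .307 .0375 13.8
```

```text
clock: 26.15
position: [0.4853, 0.3056, 0.1661]
ee_rot: [-0.555, 0.557, -0.437, 0.437]
contact_force: [-0.5, -0.5, 0.0]
width: 0.0853
pos [0.4853 0.3056 0.1661] jaw yaw 13.7 tilt [-0.001 -0.001 -1.   ]
[-0.16 12.86  0.02] [ 0.011 -0.012  0.007]
```

```bash
python3 -m jog '[0,-0.1,4,-0.1,0,0,0, 0,-0.1,8,-0.1,0,0,0, 0,-0.1,12.8,-0.1,0,0,0, 0,-0.1,12.8,-0.1,0,0,0, 0,-0.1,12.8,-0.1,0,0,0, 0,-0.1,12.8,-0.1,0,0,0]'; python3 w.py w15;python3 go.py .485 .307 .0375 13.8
```

```text
clock: 26.9
position: [0.4859, 0.3082, 0.041]
ee_rot: [0.558, -0.555, 0.436, -0.437]
contact_force: [-0.7, 0.3, -0.0]
width: 0.0851
pos [0.4856 0.3083 0.0409] jaw yaw 13.77 tilt [ 0.004  0.002 -1.   ]
[ 0.11  0.34 -0.09] [-0.029 -0.003 -0.005]
```

View pics/w15.png

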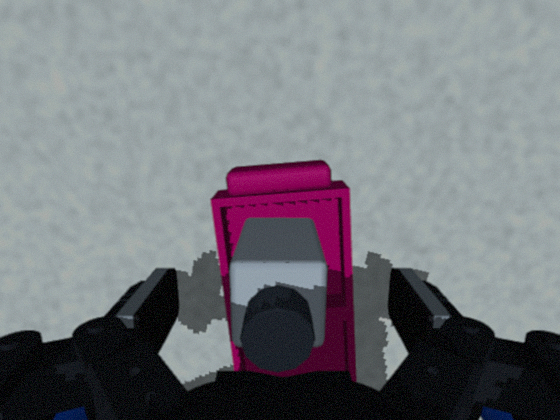

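The square's far edge at row 262 is level with the pads, so it's aligned. Closing.

```bash
python3 -m jog '[255,0,0.2,-0.1,0,0,0, 255,0,0.2,-0.1,0,0,0, 255,0,0.2,-0.1,0,0,0, 255,0,0.2,-0.1,0,0,0, 255,0,0.2,-0.1,0,0,0, 255,0,0.2,-0.1,0,0,0]' 40; python3 go.py
python3 -m jog '[255,0,-3,0,0,0,0, 255,0,-7,0,0,0,0, 255,0,-13,0,0,0,0, 255,0,-13,0,0,0,0, 255,0,-13,0,0,0,0]'; python3 go.py .5881 -.2864 .165 12.75
```

```text
clock: 27.7
position: [0.4833, 0.3078, 0.0371]
ee_rot: [0.557, -0.556, 0.436, -0.436]
contact_force: [-1.1, 0.4, 4.3]
width: 0.0356
pos [0.4833 0.3078 0.0371] jaw yaw 13.79 tilt [ 0.  0. -1.]
clock: 28.32
position: [0.4824, 0.3072, 0.1659]
ee_rot: [-0.556, 0.557, -0.437, 0.436]
contact_force: [-0.4, 0.1, -1.9]
width: 0.0356
pos [0.4824 0.3072 0.1659] jaw yaw 13.8 tilt [-0.001 -0.001 -1.   ]
[60.17  0.13 -3.89] [0.011 0.131 0.004]
```

```bash
python3 -m jog '[255,6,0,-0.4,0,0,0, 255,12,0,-0.8,0,0,0, 255,18,0,-1.2,0,0,0, 255,24,0,-1.6,0,0.13,0, 255,30,0,-2,0,0.13,0, 255,36,0,-2.4,0,0.13,0, 255,42,0,-2.8,0,0.13,0, 255,48,0,-3.2,0,0.13,0, 255,54,0,-3.6,0,0.13,0, 255,60.2,0,-3.9,0,0.13,0, 255,60.2,0,-3.9,0,0.13,0, 255,60.2,0,-3.9,0,0.13,0]'; python3 -m jog '[255,0,0,0,0,0,0]';python3 go.py .5881 -.2864 .0375 12.75; python3 w.py w16
```

```text
clock: 29.82
position: [0.5874, -0.2856, 0.1641]
ee_rot: [-0.552, 0.552, -0.444, 0.44]
contact_force: [-0.2, 0.3, -0.9]
width: 0.0355
clock: 29.95
position: [0.5881, -0.2846, 0.1657]
ee_rot: [-0.553, 0.553, -0.442, 0.44]
contact_force: [0.7, -0.1, -1.0]
width: 0.0358
pos [ 0.5881 -0.2846  0.1657] jaw yaw 12.83 tilt [-0.002  0.002 -1.   ]
[ 0.21 12.82 -0.02] [ 0.013  0.009 -0.016]
```

View pics/w16.png

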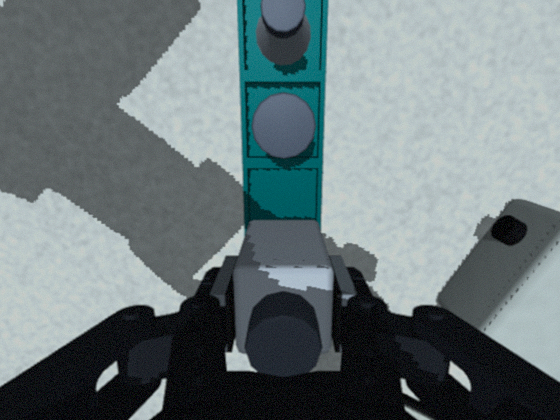

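```bash
python3 - <<'E'
from h import *; import pickle
im=pickle.load(open("pics/w1.pkl","rb"));print(plane(im,[(404,225),(410,240),(460,140)],.0),plane(im,[(404,225)],.06))
E
python3 -m jog '[255,0.1,4,0,0,0,0, 255,0.1,8,0,0,0,0, 255,0.1,11,0,0,0,0, 255,0.1,12,0,0,0,0, 255,0.1,12.4,0,0,0,0, 255,0.1,12.7,0,0,0,0, 255,0.1,12.9,0,0,0,0, 255,0.1,12.9,0,0,0,0, 255,0.1,12.9,0,0,0,0, 255,0.1,12.9,0,0,0,0]'; python3 go.py
```

```text
[[ 0.75929894 -0.35845429  0.        ]
 [ 0.77262161 -0.37545069  0.        ]
 [ 0.78919232 -0.24680975  0.        ]] [[ 0.73393846 -0.34475062  0.06      ]]
clock: 31.25
position: [0.5891, -0.2875, 0.038]
ee_rot: [-0.552, 0.552, -0.441, 0.442]
contact_force: [-0.1, -0.2, 0.3]
width: 0.0356
pos [ 0.5891 -0.2875  0.038 ] jaw yaw 12.75 tilt [ 0. -0. -1.]
```

```bash
python3 -m jog '[255,0,0.1,0,0,0,0, 255,0,0.15,0,0,0,0, 255,0,0.15,0,0,0,0]'
```

```text
clock: 31.62
position: [0.5892, -0.2874, 0.0371]
ee_rot: [-0.552, 0.553, -0.441, 0.442]
contact_force: [-1.0, 0.6, 5.1]
width: 0.0355
```

```bash
python3 -m jog '[0,0,0,0,0,0,0, 0,0,0,0,0,0,0, 0,0,0,0,0,0,0, 0,0,0,0,0,0,0, 0,0,0,0,0,0,0, 0,0,-4,0,0,0,0, 0,0,-8,0,0,0,0, 0,0,-13,0,0,0,0, 0,0,-17,0,0,0,0, 0,0,-17,0,0,0,0, 0,0,-17,0,0,0,0]'; python3 w.py w17
python3 - <<'E'
from h import *
c=[cv2.resize(get_image("side")["color"][100:300,180:420],(720,600))]
cv2.imwrite("pics/fside.png",c[0])
cv2.imwrite("pics/fscene.png",get_image("scene")["color"])
E
```

```text
clock: 33.0
position: [0.5885, -0.287, 0.2056]
ee_rot: [-0.552, 0.553, -0.442, 0.441]
contact_force: [0.0, 0.7, 0.0]
width: 0.0856
```

View pics/w17.png

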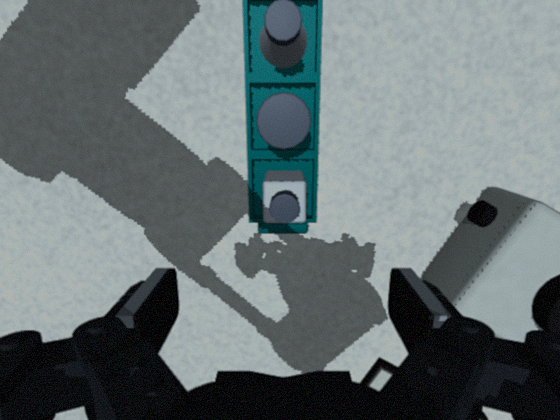

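View pics/fside.png

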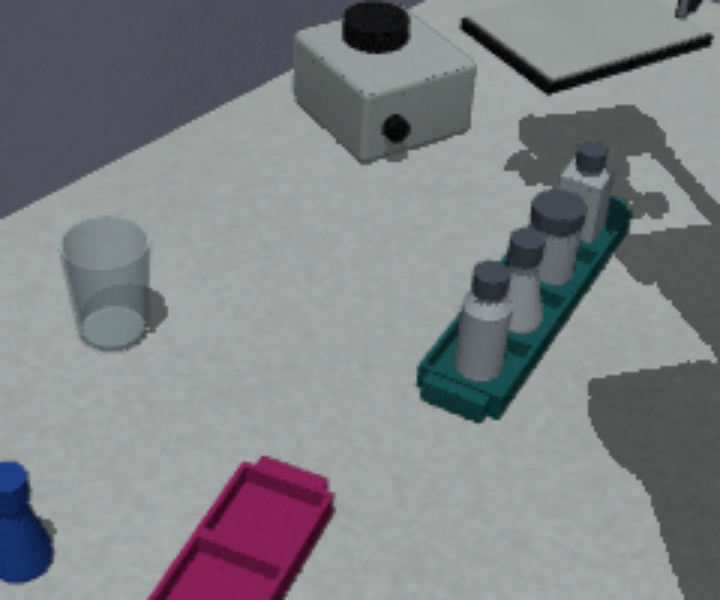

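View pics/fscene.png

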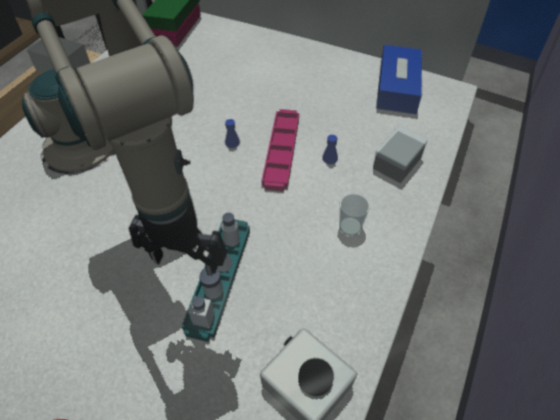

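All four bottles are upright in the teal rack: tall, cone, jar, square from left to right. The beaker at scene (352,217) and the blue decoys haven't moved, and the gripper is clear. Handing in.

```bash
python3 -c "
from rig import *
sign_off()"
```

```text
the job is handed in; nothing more can be done
```

All four bottles are now in the teal rack in reverse order: from the robot's left to right, tall, cone, jar, square. I handed the job in at about 33 s on the robot's clock, with the gripper open and lifted clear.

- **Final pictures:** the side, scene and wrist views show every bottle upright in its own pocket. The magenta rack is empty, and the beaker and the blue look-alikes are where they started.
- **Forces:** each bottle touched its pocket floor with about 4–6 N before I let go, and no force reading I took went above about 7 N.
- **Disagreement:** the two fixed cameras differed by about 5–8 mm on positions. I went by the wrist camera, which fell between them, and every grasp and placement came out as planned.

No check failed.

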